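# Hold the pavilion roof up to the camera

## Task

The illustrator needs a reference shot of the brackets under the eaves: lift the roof straight up off the pavilion model without shifting the model, and hold it up in front of the camera on the little tripod. Hold it straight ahead of the lens, its middle level with the lens and 20 cm away, painted (orange) front towards the camera and square to it, with the front eave tipped up about 30 degrees so that the camera looks in under it. Finish while still holding it there, steady, with nothing else carrying it, and leave the camera and everything else on the desk where it is.

Things in the scene. Friction and masses are not known exactly. Their poses are not given: they have to be found in the camera images.
- roof: the pavilion's curved gable roof, wood, 0.09-0.18 kg: 140 mm deep (x), 170 mm wide (y), ridge top 76 mm above its origin. +x = its front, with the orange painted slope (back slope bare wood), z up. Origin: centre of the underside of its ceiling board, which rests on the pavilion's beams; under it a block 62 x 102 mm, 8 mm deep, sits inside the beam ring with 3 mm play, not fastened
- ridge (a point): middle of the top edge of the roof's dark ridge, over the centre of mass: the place to take it; axes as roof. The ridge is a flat-sided bar along y, 12 mm thick (x), 150 mm long, standing 23 mm proud of the slopes, which fall away at about 38 degrees. Ornaments 22 mm tall stand on it beyond 60 mm from the middle
- roof_middle (a point): the roof's middle point, 30 mm above its origin; axes as roof. This is the point to bring before the lens
- pavilion: the pavilion model under the roof, loose, 0.9 kg: grey podium 170 (x) x 200 (y) mm with steps on its front (+x), dark red columns, green-blue beam ring on top, 104 mm high without the roof. Origin: centre of its underside. The roof's origin stands 104 mm above it, axes parallel
- camera: black camera on a small three-legged tripod, fixed to the desk: 240 mm high, tripod feet 85 mm from its axis, camera body 112 mm wide. Origin on the desk under the camera; the lens looks along its -x, level
- lens (a point): centre of the front of the lens, 190 mm above the desk, 65 mm ahead (-x) of the camera's origin; axes as camera, so the lens looks along -x of this frame
- spare_roof: unpainted bare wood roof of the same shape lying flat on the desk, origin 8 mm above the desk (leave alone)
- paperweight_a: round grey-green carved stone paperweight, 68 mm across, 26 mm high, origin under its centre (leave alone)
- paperweight_b: round grey-green carved stone paperweight, 76 mm across, 28 mm high, origin under its centre (leave alone)
- paperweight_c: round grey-green carved stone paperweight, 64 mm across, 24 mm high, origin under its centre (leave alone)
- marker_white: white marker pen with black cap lying on the desk, 130 mm long along its x, 17 mm thick (leave alone)
- marker_black: black marker pen with red cap lying on the desk, 130 mm long along its x, 17 mm thick (leave alone)
- orange_box: small orange carton 62 x 44 x 36 mm, origin under its centre (leave alone)

How it is judged:
On the way:
1. the roof is lifted straight up off the model: raised 16 mm off its seat while still within 20 mm of being over the model's middle (z of roof in the frame of pavilion above 0.12 m and horizontal distance between roof and pavilion below 0.02 m and contact force between roof and pavilion below 0.1 N and contact force between roof and the fingers above 0.5 N), for 0.05 s.
At the end, for the whole second after the job is handed in: The roof is held still in the air by the gripper alone: middle 160-240 mm ahead of the lens, within 25 mm of its axis sideways and in height, orange front to the camera and square within 10 degrees, front eave up 20-40 degrees; pavilion upright, within 15 mm of its start (x of roof_middle in the frame of lens between -0.24 and -0.16 m and y of roof_middle in the frame of lens between -0.025 and 0.025 m and z of roof_middle in the frame of lens between -0.025 and 0.025 m and angle between roof's own z axis and vertical between 0.35 and 0.7 rad and angle between the y axis of roof and the y axis of camera, either way round below 0.175 rad and x of lens in the frame of roof above 0.08 m and z of lens in the frame of roof_middle below -0.03 m and contact force between roof and the fingers above 0.5 N and contact force between roof and pavilion below 0.05 N and contact force between roof and camera below 0.05 N and linear speed of roof below 0.02 m/s and angular speed of roof below 0.15 rad/s and angle between pavilion's own z axis and vertical below 0.06 rad and distance of pavilion from where it was at the start of the episode below 0.015 m); the arm keeps its last pose, push and grip.
It fails at once if the pavilion model is shifted by more than 15 mm or tipped (distance of pavilion from where it was at the start of the episode above 0.015 m or angle between pavilion's own z axis and vertical above 0.15 rad).
It fails at once if the camera is knocked (contact force between camera and anything else above 2 N).
It fails at once if something else on the desk is moved by more than 15 mm (distance of any of spare_roof, paperweight_a, paperweight_b, paperweight_c, marker_white, marker_black, orange_box from where it was at the start of the episode above 0.015 m).
It also fails if it takes over 32 s, if anything falls off the work surface, if the arm or the gripper's body presses on something with over 40 N, if the wrist force passes 120 N, or if a joint passes its speed limit or range.

## Robot

A 6-joint arm with a two-finger parallel gripper is mounted at the origin on the work surface. World frame = base frame: x ahead of the robot, y to its left, z up, the work surface at z = 0. Lengths are in m, angles in rad, forces in N, time in s.
With the tool pointing down it reaches from about 0.3 to 0.75 m from the base axis. Payload 8.5 kg.
Tool frame: the origin (TCP) lies between the finger pads; the fingertips stand 17 mm ahead of it and the grasp point (between the pads) lies 2 mm behind it; z points along the fingers, y is the line along which they close (so a half turn about z gives the same grasp; the last joint's range is limited). The gripper opens to 85 mm and grips with 20 to 120 N. Pads are 22 mm wide; open, the fingers measure 114 mm over their backs; the gripper's body (76 mm by 85 mm) begins 54 mm behind the grasp point. The pads swing forward as they close: fully open they stand 13 mm farther back than shut.
Start: joints at [1.009, 0.381, 1.297, -0, 1.464, -0.215], TCP at [0.187, 0.517, 0.248] pointing down, gripper open.
Joint ranges: [-3.11, 3.11], [-0.89, 2.33], [0.22, 2.48], [-1.42, 4.56], [0.17, 2.85], [-2.88, 2.88]. Speed limits (rad/s): [2.39, 2.39, 3.14, 3.14, 3.14, 3.14].

## Interface

Orientations are given as a rotation vector (axis times angle).
In Python, from station import get_obs, camera, calibration, job_done, find_in, spot_point gives the robot as it stands.
- The arm moves only by the tool send_rows, never from a script. Its argument "series" is a list of rows, each a list of 3 entries, a list of its own where there are three numbers: the opening, from 0 (shut) to 1 (fully open), then the shift along the tool's x, y, z in m, then the turn about the tool's z in degrees. A call has 1 to 12 rows; each row shifts and turns the commanded pose from where the row before left it, along the tool's axes as they then stand; what a row does not reach is not made up. A row lasts 1/12 s, in which the tool goes at most 41.7 mm and 7.16 degrees, less where a joint would pass 70% of its speed; a pose out of reach is approached as far as the arm can. A call is refused whole if a number of a shift passes 0.0417 or a number of a turn 7.16, either way. A call with a gripper value outside its range is refused whole. The fingers move at their own pace and stop on an object; "newtons" is the grip in N (left out, the last holds). Time passes only in rows, so rows that do not move let the fingers close. It gives the time, the measured TCP pose, the force, the opening and the grip force at its end, in the units of the state.
- get_obs(): the state, without advancing time (a new reading comes with each control period).
- camera(name): name is "scene" or "top" or "wrist"; returns (picture, depth): 400x640x3 uint8, blue, green, red; 400x640 float32, m along the optical axis (not along the pixel's ray), 0 where there is no reading.
- calibration(name): a dict with "mtx" (3x3 intrinsics, pixels), "R" (3x3) and "t" (3): a world point X has camera coordinates R X + t; the wrist camera has in their place "tool_from_camera" (4x4, takes a point from camera to tool coordinates, whose origin is the TCP and whose axes are the flange's). Camera axes: x right, y down, z forward; pixel columns grow to the right and rows downward; lengths in m; the calibration is good to about 2 mm. A picture is of the moment at which its call begins: read the wrist's pose just before it. calibration takes no time and is no camera call.
- job_done(): hands the job in; it is judged then, once.
Trained networks look in the newest picture that a camera, given by its name, has taken for a name from the list of things; names that differ only in an ending like _2 or _b are one class to them, and where a whole thing is asked for, a point or a joint stands for the part that bears it (a point fixed in the world has none). Each returns a list of dicts, best first, with "confidence" (0 to 1); they miss things now and then, are a little off and sometimes report something else, mostly with a low value. They report only what shows in the picture. A call takes as long as a camera call.
- find_in(thing, camera): "extent" ([left, top, width, height] in pixels, round what is visible of it).
- spot_point(thing, camera): "point" ([row, column] in pixels: a listed point, or the origin of a listed thing).
The state is a dict: "t": time; "qpos": joint angles; "joint_vel": joint speeds; "tau": joint torques, N m; "eef_pos": TCP position; "eef_rot": TCP orientation; "force": force on the tool from outside, world axes, zero at the start; "moment": the same for the moment, N m; "width": finger opening in m; "gripper_force": force on a finger pad.
Only numpy, scipy, OpenCV 4.12 (cv2) and the standard library are available. Lean on these libraries where they do the work, as an engineer would, in place of code of your own. Each camera call takes 0.05 s, during which the arm holds its last target. There are 200 camera calls.

## Working session

There is one attempt and no reset: what is moved stays moved. The work goes in short steps, Python scripts to look and compute and a tool call to move; the robot and the scene stay as the last step left them, time stands still between calls to the robot, and variables do not carry over. Pictures are saved under pics/ and viewed, at most 10 in all, crops included, and the job is handed in when it is done.

Besides the shell and the picture viewer there is one more tool, called after ">>>" as name(argument=value, ...) on one line, values as JSON. send_rows: Moves the arm, as the interface text tells. Its arguments: {"type":"object","properties":{"series":{"type":"array","items":{"type":"array"}},"newtons":{"type":"number"}},"required":["series"]}

```bash
mkdir -p pics
cat > h.py <<'E'
import numpy as np, cv2
from scipy.spatial.transform import Rotation as Rn
from station import *
def world(name,depth,r,c,pose=None):
    k=calibration(name);K=np.array(k["mtx"])
    z=depth[int(r),int(c)]
    p=np.array([(c-K[0,2])/K[0,0]*z,(r-K[1,2])/K[1,1]*z,z])
    if "R" in k: return np.array(k["R"]).T@(p-np.array(k["t"]))
    T=np.array(k["tool_from_camera"]);q=T[:3,:3]@p+T[:3,3]
    return Rn.from_rotvec(pose["eef_rot"]).as_matrix()@q+np.array(pose["eef_pos"])
def cloud(name,depth):
    k=calibration(name);K=np.array(k["mtx"])
    r,c=np.indices(depth.shape);z=depth
    p=np.stack([(c-K[0,2])/K[0,0]*z,(r-K[1,2])/K[1,1]*z,z],-1)
    return (p-np.array(k["t"]))@np.array(k["R"])
E
python3 - <<'E'
from h import *
o=get_obs();print(o)
ims=[]
for n in("scene","top"):
    b,d=camera(n);ims.append(b);np.savez(f"{n}.npz",b=b,d=d)
    for t in("roof","ridge","roof_middle","pavilion","camera","lens","spare_roof","paperweight_a","marker_white","orange_box"):
        f=find_in(t,n) if t not in("ridge","roof_middle","lens") else []
        s=spot_point(t,n)
        print(n,t,[(np.round(x["extent"]),round(x["confidence"],2)) for x in f[:3]],[(np.round(x["point"]),round(x["confidence"],2),np.round(world(n,d,*x["point"]),3)) for x in s[:3] if 0<=x["point"][0]<400 and 0<=x["point"][1]<640])
    cv2.imwrite(f"pics/{n}.png",b)
E
```

```text
{'t': 0.0, 'qpos': array([ 1.00870727e+00,  3.81179509e-01,  1.29826455e+00,  6.82764934e-06,
        1.46355069e+00, -2.15297640e-01]), 'joint_vel': array([-0.00039478,  0.00020771, -0.00074613,  0.0008149 , -0.00107663,
       -0.00075253]), 'tau': array([-4.73230357e-04, -4.48455369e+01, -2.31268877e+01, -1.44166115e-04,
        4.77610491e-03,  1.52305313e-05]), 'eef_pos': array([0.18679235, 0.51703198, 0.24771932]), 'eef_rot': array([-5.41921354e-01, -3.09395276e+00,  2.03372918e-03]), 'force': array([-0.06236097, -0.43069998,  0.45473335]), 'moment': array([ 0.00716337, -0.01352026,  0.00352845]), 'gripper_force': 0.0, 'width': 0.0855600947790275}
scene roof [(array([330., 154.,  69.,  53.]), 0.76)] [(array([182., 359.]), 0.82, array([0.488, 0.172, 0.14 ]))]
scene ridge [] [(array([165., 367.]), 0.78, array([0.463, 0.2  , 0.179]))]
scene roof_middle [] [(array([177., 365.]), 0.82, array([0.477, 0.194, 0.145]))]
scene pavilion [(array([318., 189.,  80.,  48.]), 0.61)] [(array([207., 359.]), 0.85, array([0.474, 0.186, 0.019])), (array([176., 364.]), 0.69, array([0.474, 0.191, 0.1
[... 1387 characters left out ...]
71, array([ 0.405, -0.322,  0.082])), (array([257., 181.]), 0.62, array([0.401, 0.492, 0.034]))]
top paperweight_a [(array([360., 188.,  19.,  18.]), 0.89), (array([362., 240.,  22.,  21.]), 0.82), (array([294., 136.,  26.,  21.]), 0.55)] [(array([252., 370.]), 0.82, array([ 0.413, -0.097,  0.016])), (array([200., 369.]), 0.72, array([ 0.572, -0.095,  0.028])), (array([146., 306.]), 0.6, array([0.745, 0.099, 0.038]))]
top marker_white [(array([476., 174.,   6.,  45.]), 0.62)] [(array([195., 480.]), 0.78, array([ 0.588, -0.442,  0.016]))]
top orange_box [(array([169., 250.,  26.,  22.]), 0.89), (array([360., 190.,  20.,  17.]), 0.23)] [(array([262., 181.]), 0.8, array([0.386, 0.49 , 0.031]))]
```

Run:
```python
from h import *
a=np.load("top.npz")["b"][100:300,150:500];b=np.load("scene.npz")["b"][140:340,130:460]
cv2.imwrite("pics/a.png",np.vstack([cv2.resize(a,(560,320)) ,cv2.resize(b,(560,340))])[:600] if 0 else cv2.resize(a,(800,457)))
cv2.imwrite("pics/b.png",cv2.resize(b,(800,485)))
from collections import Counter
for n in("top","scene"):
    P=cloud(n,np.load(n+".npz")["d"])
    im=np.load(n+".npz")["b"];hsv=cv2.cvtColor(im,cv2.COLOR_BGR2HSV)
    # ridge points of roof
    m=(P[...,2]>.168)&(P[...,2]<.205)&(np.hypot(P[...,0]-.46,P[...,1]-.19)<.13)
    q=P[m][:,:2];c=q.mean(0);w,v=np.linalg.eigh(np.cov((q-c).T));print(n,"ridge",len(q),c,v[:,1],np.sqrt(w),P[m][:,2].max())
    m=(P[...,2]>.11)&(P[...,2]<.3)&(np.hypot(P[...,0]-.46,P[...,1]-.19)<.13)
    (c,s,g)=cv2.minAreaRect(P[m][:,:2].astype(np.float32));print("roof rect",c,s,g)
    m=(P[...,2]>.01)&(P[...,2]<.035)&(np.hypot(P[...,0]-.46,P[...,1]-.19)<.15)
    (c,s,g)=cv2.minAreaRect(P[m][:,:2].astype(np.float32));print("podium rect",c,s,g)
    m=(P[...,2]>.16)&(P[...,2]<.26)&(np.hypot(P[...,0]-.75,P[...,1]+.15)<.15)
    q=P[m];print("cam",len(q),q.mean(0),q.min(0),q.max(0)); (c,s,g)=cv2.minAreaRect(q[:,:2].astype(np.float32));print(c,s,g)
```

```text
top ridge 236 [0.46011859 0.18926488] [-0.20826928  0.97807153] [0.00346841 0.04386244] 0.20470802233712462
roof rect (0.4606713354587555, 0.1888258457183838) (0.15089194476604462, 0.17586803436279297) 12.326420783996582
podium rect (0.4739471673965454, 0.17757952213287354) (0.19260652363300323, 0.22406265139579773) 12.188936233520508
cam 1143 [ 0.70606182 -0.13448935  0.21735201] [ 0.65767154 -0.19298102  0.16186675] [ 0.74819851 -0.07897845  0.24085723]
(0.7017380595207214, -0.13817572593688965) (0.08737291395664215, 0.11287406086921692) 4.667106628417969
scene ridge 317 [0.46553661 0.18620778] [-0.21099721  0.97748666] [0.00383745 0.0498861 ] 0.20468053932606048
roof rect (0.4625728130340576, 0.18896353244781494) (0.1529969871044159, 0.17613577842712402) 12.560193061828613
podium rect (0.47380325198173523, 0.19148634374141693) (0.18869976699352264, 0.20431268215179443) 11.539752960205078
cam 1807 [ 0.73126743 -0.137274    0.20816277] [ 0.65950912 -0.19275273  0.16011186] [ 0.75218791 -0.07784013  0.23707633]
(0.7053354978561401, -0.13750606775283813) (0.08920048177242279, 0.11276041716337204) 5.1814446449279785
```

View pics/a.png

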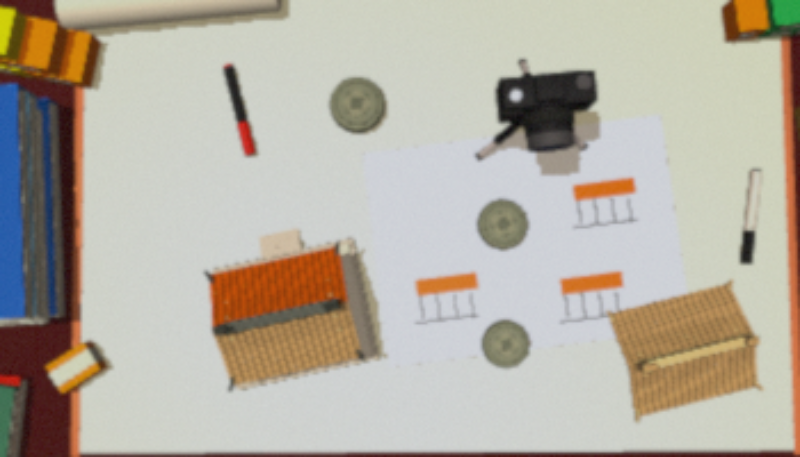

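View pics/b.png

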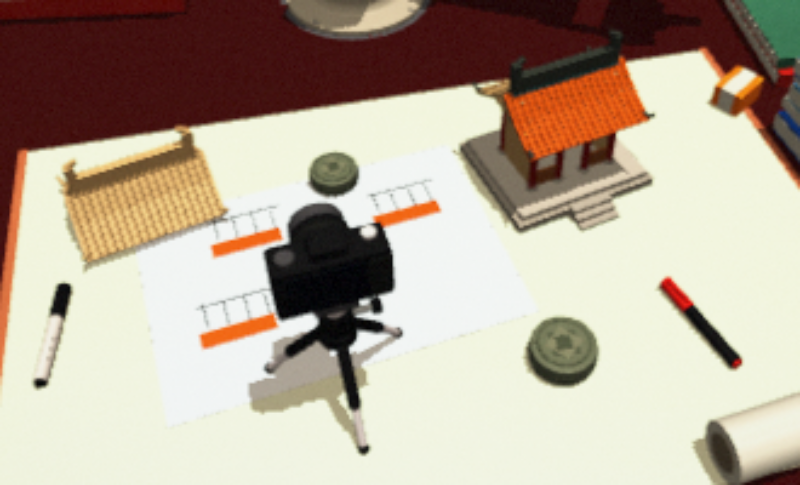

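The top view shows the orange slope at crop (275,285), with the lens of the black camera at (553,135). The roof is at about (0.461, 0.189), yaw 12.3°, and the lens is at about (0.660, −0.142), yaw 5°. I'll move above the ridge first.

>>> send_rows(series=[[1, [0, 0, -0.007], 7.15], [1, [0, 0, -0.007], 7.15], [1, [0, 0, -0.007], 7.15], [1, [0, 0, -0.007], 7.15], [1, [0, 0, -0.007], 7.15], [1, [0, 0, -0.007], 7.15], [1, [0, 0, -0.007], 7.15], [1, [0, 0, -0.007], 7.15]], newtons=40)

```text
t: 2.47
eef_pos: [0.1869, 0.5172, 0.3047]
eef_rot: [1.965, 2.451, -0.0]
force: [0.3, -0.1, -0.5]
width: 0.0859
gripper_force: 0.0
```

>>> send_rows(series=[[1, [-0.0316, 0.0165, 0], 0.6], [1, [-0.0316, 0.0165, 0], 0], [1, [-0.0316, 0.0165, 0], 0], [1, [-0.0316, 0.0165, 0], 0], [1, [-0.0316, 0.0165, 0], 0], [1, [-0.0316, 0.0165, 0], 0], [1, [-0.0316, 0.0165, 0], 0], [1, [-0.0316, 0.0165, 0], 0], [1, [-0.0316, 0.0165, 0], 0], [1, [-0.0316, 0.0165, 0], 0], [1, [-0.0316, 0.0165, 0], 0], [1, [-0.0316, 0.0165, 0], 0]])

```text
t: 3.47
eef_pos: [0.4625, 0.1877, 0.3045]
eef_rot: [1.97, 2.447, 0.0]
force: [-0.7, 0.7, 0.2]
width: 0.0856
gripper_force: 0.0
```

>>> send_rows(series=[[1, [0, 0, 0], 0], [1, [0, 0, 0], 0]])

```text
t: 3.63
eef_pos: [0.4624, 0.1881, 0.304]
eef_rot: [-1.973, -2.444, 0.001]
force: [-0.7, 0.4, 0.1]
width: 0.0852
gripper_force: 0.0
```

```bash
cat > st.py <<'E'
from h import *
def st():
    o=get_obs();R=Rn.from_rotvec(o["eef_rot"]).as_matrix()
    print("t",o["t"],"p",np.round(o["eef_pos"],4),"y yaw",np.degrees(np.arctan2(R[1,1],R[0,1])).round(2),"z",R[:,2].round(3),"q",np.round(o["qpos"],3),"w",o["width"],o["gripper_force"],o["force"].round(2))
    return o,R
E
python3 - <<'E'
from st import *
o,R=st()
b,d=camera("wrist");cv2.imwrite("pics/w1.png",b)
for t in("ridge","roof","roof_middle"):
    print(t,[(np.round(x["point"]),round(x["confidence"],2),np.round(world("wrist",d,*x["point"],o),4)) for x in spot_point(t,"wrist")[:2]])
k=calibration("wrist");K=np.array(k["mtx"]);T=np.array(k["tool_from_camera"])
r,c=np.indices(d.shape);p=np.stack([(c-K[0,2])/K[0,0]*d,(r-K[1,2])/K[1,1]*d,d],-1)
P=(p@T[:3,:3].T+T[:3,3])@R.T+o["eef_pos"]
m=(P[...,2]>.172)&(P[...,2]<.188)&(np.hypot(P[...,0]-.46,P[...,1]-.19)<.08)&(d>0)
q=P[m];c0=q.mean(0);w,v=np.linalg.eigh(np.cov((q-c0)[:,:2].T));print("ridge",m.sum(),c0,v[:,1],np.sqrt(w),np.median(q[:,2]))
print(cv2.minAreaRect(q[:,:2].astype(np.float32)))
m=(P[...,2]>.19)&(P[...,2]<.215)&(np.hypot(P[...,0]-.46,P[...,1]-.19)<.12)&(d>0)
q=P[m];print("orn",len(q),cv2.minAreaRect(q[:,:2].astype(np.float32)),q[:,2].max())
E
```

```text
t 3.6333 p [0.4624 0.1881 0.304 ] y yaw 12.16 z [-0.001 -0.    -1.   ] q [ 0.149  0.255  1.323  0.     1.565 -0.064] w 0.08520492039825679 0.0 [-0.71  0.37  0.1 ]
ridge [(array([194., 314.]), 0.88, array([0.459 , 0.19  , 0.1812]))]
roof [(array([176., 318.]), 0.96, array([0.459 , 0.2066, 0.1811]))]
roof_middle [(array([181., 315.]), 0.59, array([0.4572, 0.2009, 0.1796]))]
ridge 1876 [0.4612136  0.18822388 0.18032338] [-0.20244763  0.97929309] [0.00349615 0.03645534] 0.18023200494119002
((0.4613030254840851, 0.18780875205993652), (0.011995850130915642, 0.12971161305904388), 12.04242992401123)
orn 532 ((0.46094873547554016, 0.1886289268732071), (0.011426346376538277, 0.15119388699531555), 11.727213859558105) 0.20738541184096732
```

View pics/w1.png

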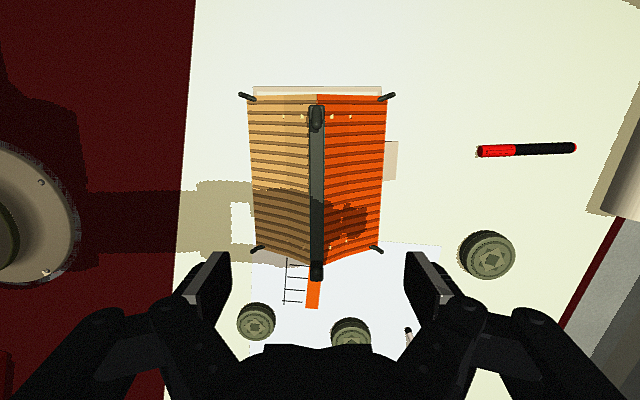

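The wrist view has the dark ridge running from (316,105) to (317,270), midway between the open fingers. Its centre measures (0.461, 0.188, 0.180), which agrees with the given 180 mm. Next I'll descend and grip.

>>> send_rows(series=[[1, [0.0005, -0.0011, 0.02], 0.2], [1, [0, 0, 0.025], 0], [1, [0, 0, 0.025], 0], [1, [0, 0, 0.02], 0], [1, [0, 0, 0.014], 0], [1, [0, 0, 0.01], 0], [1, [0, 0, 0.006], 0], [1, [0, 0, 0.003], 0], [1, [0, 0, 0], 0]], newtons=60)

```text
t: 4.58
eef_pos: [0.4601, 0.19, 0.1813]
eef_rot: [-1.973, -2.444, 0.0]
force: [-0.2, -0.8, -0.3]
width: 0.0856
gripper_force: 0.0
```

>>> send_rows(series=[[0, [0, 0, 0], 0], [0, [0, 0, 0], 0], [0, [0, 0, 0], 0], [0, [0, 0, 0], 0], [0, [0, 0, 0], 0], [0, [0, 0, 0], 0], [0, [0, 0, 0], 0], [0, [0, 0, 0], 0]], newtons=60)

```text
t: 5.25
eef_pos: [0.4607, 0.1896, 0.1816]
eef_rot: [1.974, 2.443, 0.001]
force: [1.5, 0.1, 1.7]
width: 0.0103
gripper_force: 61.1
```

>>> send_rows(series=[[0, [0, 0, -0.003], 0], [0, [0, 0, -0.006], 0], [0, [0, 0, -0.008], 0], [0, [0, 0, -0.01], 0], [0, [0, 0, -0.015], 0], [0, [0, 0, -0.02], 0], [0, [0, 0, -0.03], 0], [0, [0, 0, -0.03], 0], [0, [0, 0, -0.03], 0], [0, [0, 0, -0.03], 0], [0, [0, 0, -0.02], 0], [0, [0, 0, 0], 0]])

```text
t: 6.25
eef_pos: [0.4608, 0.1897, 0.3883]
eef_rot: [1.971, 2.439, 0.01]
force: [0.2, -0.7, -0.8]
width: 0.0102
gripper_force: 60.8
```

Run:
```python
from st import *
st()
b,d=camera("scene");cv2.imwrite("pics/s2.png",cv2.resize(b[60:300,200:520],(800,600)))
```

```text
t 6.25 p [0.4608 0.1897 0.3883] y yaw 12.13 z [ 0.008  0.001 -1.   ] q [ 0.152  0.221  1.134 -0.     1.778 -0.059] w 0.010232392521941514 60.8375608921051 [ 0.18 -0.66 -0.75]
```

View pics/s2.png

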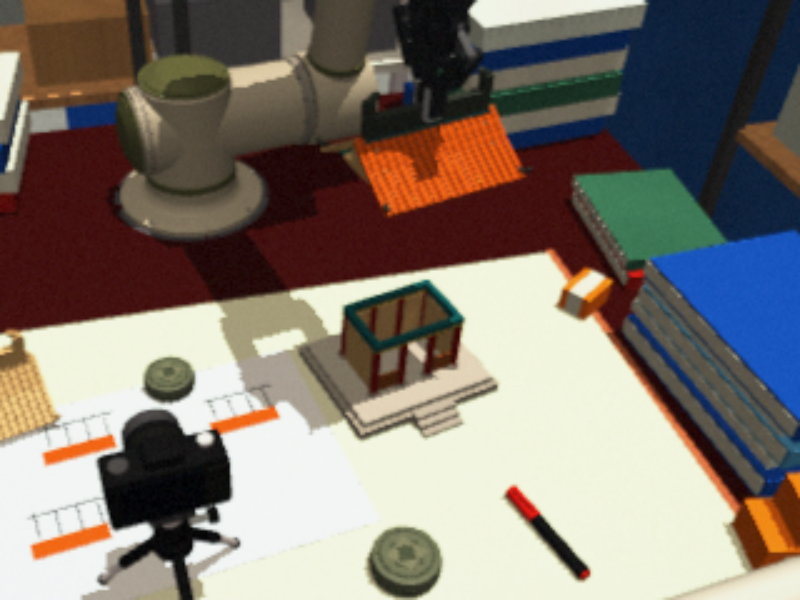

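The roof is off cleanly: the beam ring is empty, and the orange slope sits at (445,165) in the gripper. A row can only turn about the tool's z, so I can't command the 30° tilt directly. I'll go to the edge of the reach, in the camera's heading plane, and see how the arm approaches poses it can't reach.

>>> send_rows(series=[[0, [-0.016, 0.002, 0], 3.6], [0, [-0.016, 0.002, 0], 3.5], [0, [0, 0.015, 0], 0], [0, [0, 0.03, 0], 0], [0, [0, 0.04, 0], 0], [0, [0, 0.04, 0], 0], [0, [0, 0.04, 0], 0], [0, [0, 0.03, 0], 0], [0, [0, 0.015, 0], 0]])

```text
t: 7.05
eef_pos: [0.6819, 0.177, 0.3793]
eef_rot: [-2.12, -2.313, 0.006]
force: [0.3, -1.1, -2.2]
width: 0.0107
gripper_force: 60.8
```

Run:
```python
from st import *
st()
```

```text
t 7.05 p [0.6819 0.177  0.3793] y yaw 4.99 z [-0.005 -0.001 -1.   ] q [ 8.600e-02  6.790e-01  4.080e-01 -0.000e+00  2.059e+00 -1.000e-03] w 0.010689319126404029 60.785876512527466 [ 0.28 -1.05 -2.17]
```

>>> send_rows(series=[[0, [0, 0.03, 0], 0], [0, [0, 0.03, 0], 0], [0, [0, 0.03, 0], 0], [0, [0, 0.03, 0], 0]])

```text
t: 7.38
eef_pos: [0.7439, 0.1743, 0.3461]
eef_rot: [2.108, 2.302, 0.047]
force: [0.5, 0.8, -0.9]
width: 0.0102
gripper_force: 61.8
```

Run:
```python
from st import *
st()
```

```text
t 7.3833 p [0.7439 0.1743 0.3461] y yaw 5.02 z [ 0.035  0.009 -0.999] q [ 0.074  0.816  0.224  0.007  2.065 -0.01 ] w 0.010213852727634594 61.835306882858276 [ 0.54  0.79 -0.91]
```

The tool does lean outward at the edge of its reach (joint 3 is at its limit), and that is the direction I need. I'll push on, outward and up.

>>> send_rows(series=[[0, [0, 0.03, -0.02], 0], [0, [0, 0.03, -0.02], 0], [0, [0, 0.03, -0.02], 0], [0, [0, 0.03, -0.02], 0]])

```text
t: 7.72
eef_pos: [0.752, 0.1602, 0.3715]
eef_rot: [2.074, 2.265, 0.148]
force: [1.0, -0.3, -1.7]
width: 0.0102
gripper_force: 61.9
```

Run:
```python
from st import *
st()
```

```text
t 7.7167 p [0.752  0.1602 0.3715] y yaw 4.98 z [ 0.114  0.026 -0.993] q [ 0.05   0.785  0.221  0.022  2.019 -0.027] w 0.01020361211789091 61.88346862792969 [ 0.99 -0.35 -1.66]
```

>>> send_rows(series=[[0, [0, 0.04, 0], 0], [0, [0, 0.04, 0], 0], [0, [0, 0.04, 0], 0], [0, [0, 0.04, 0], 0]])

```text
t: 8.05
eef_pos: [0.8015, 0.1524, 0.3274]
eef_rot: [2.039, 2.226, 0.242]
force: [0.0, 0.5, -2.2]
width: 0.0104
gripper_force: 61.9
```

Run:
```python
from st import *
st()
```

```text
t 8.05 p [0.8015 0.1524 0.3274] y yaw 4.88 z [ 0.191  0.041 -0.981] q [ 0.033  0.848  0.222  0.036  1.878 -0.04 ] w 0.010401821883191083 61.879005432128906 [ 0.04  0.54 -2.22]
```

>>> send_rows(series=[[0, [0.005, 0.035, -0.02], 0], [0, [0.005, 0.035, -0.02], 0], [0, [0.005, 0.035, -0.02], 0], [0, [0.005, 0.035, -0.02], 0], [0, [0.005, 0.035, -0.02], 0], [0, [0.005, 0.035, -0.02], 0], [0, [0.005, 0.035, -0.02], 0], [0, [0.005, 0.035, -0.02], 0]])

```text
t: 8.72
eef_pos: [0.7958, 0.1614, 0.4101]
eef_rot: [1.953, 2.132, 0.441]
force: [0.1, -0.4, -1.0]
width: 0.0107
gripper_force: 61.9
```

Run:
```python
from st import *
st()
```

```text
t 8.7167 p [0.7958 0.1614 0.4101] y yaw 4.53 z [ 0.356  0.074 -0.932] q [ 0.037  0.752  0.222  0.062  1.8   -0.025] w 0.01067555017448655 61.891136169433594 [ 0.13 -0.38 -1.01]
```

>>> send_rows(series=[[0, [0.006, 0.035, -0.02], 0], [0, [0.006, 0.035, -0.02], 0], [0, [0.006, 0.035, -0.02], 0], [0, [0.006, 0.035, -0.02], 0], [0, [0.006, 0.035, -0.02], 0], [0, [0.006, 0.035, -0.02], 0], [0, [0.006, 0.035, -0.02], 0]])

```text
t: 9.3
eef_pos: [0.7731, 0.1691, 0.4956]
eef_rot: [1.873, 2.044, 0.604]
force: [-0.1, -0.0, -0.3]
width: 0.0104
gripper_force: 61.9
```

>>> send_rows(series=[[0, [0, -0.01, 0.006], 0], [0, [0, -0.02, 0.012], 0]])

```text
t: 9.47
eef_pos: [0.7564, 0.1688, 0.4672]
eef_rot: [1.869, 2.04, 0.609]
force: [1.1, 0.0, -0.9]
width: 0.0104
gripper_force: 61.9
```

```bash
cat > plan.py <<'E'
from st import *
o,R=st()
L=np.array([.6600,-.1418,.19]);a=np.radians(5)
ex=np.array([np.cos(a),np.sin(a),0]);ey=np.array([-np.sin(a),np.cos(a),0])
# roof axes in tool: roof x=tool y, roof y=tool x, roof z=-tool z ; ridge top .0005 off TCP
rx,ry,rz=R[:,1],R[:,0],-R[:,2]
print("tilt",np.degrees(np.arccos(rz[2])),"y-angle to cam y",np.degrees(np.arccos(abs(ry@ey))),"ry in cam",ry@ex,ry@ey,ry[2])
mid=o["eef_pos"]-.0445*rz   # ridge top 46 mm above middle, 1.5 mm below TCP... 
tgt=L-.2*ex
print("mid",mid.round(4),"in lens frame",(mid-L)@ex,(mid-L)@ey,mid[2]-L[2])
print("shift world",tgt-mid,"tool",(R.T@(tgt-mid)).round(4)," tcp target",o["eef_pos"]+tgt-mid, "world up in tool",(R.T@[0,0,1]).round(4),"tool of cam x",(R.T@ex).round(4),"cam y",(R.T@ey).round(4))
E
python3 plan.py
```

```text
t 9.4667 p [0.7564 0.1688 0.4672] y yaw 3.96 z [ 0.495  0.102 -0.863] q [ 0.042  0.568  0.464  0.081  1.585 -0.023] w 0.01040609816639361 61.90487265586853 [ 1.06  0.03 -0.92]
tilt 30.39161613357279 y-angle to cam y 3.4766057921665383 ry in cam -0.015945172644607403 0.9981596417018664 0.058507103388695414
mid [0.7784 0.1733 0.4288] in lens frame 0.14544238320831387 0.3036258437569489 0.23880784671260707
shift world [-0.31766513 -0.33257774 -0.23880785] tool [-0.3115 -0.4139  0.0146]  tcp target [ 0.43871197 -0.16377731  0.22838515] world up in tool [ 0.0585  0.5025 -0.8626] tool of cam x [-0.0159  0.8644  0.5025] cam y [ 0.9982 -0.0156  0.0586]
```

The roof is now tipped 30.4°, and the tilt stays. I'll pull it back from the camera at height first, then move sideways and part of the way down.

>>> send_rows(series=[[0, [0.0006, -0.025, -0.0146], 0], [0, [0.0006, -0.034, -0.0198], 0], [0, [0.0006, -0.034, -0.0198], 0], [0, [0.0006, -0.034, -0.0198], 0], [0, [0.0006, -0.034, -0.0198], 0], [0, [0.0006, -0.034, -0.0198], 0], [0, [0.0006, -0.034, -0.0198], 0], [0, [0.0006, -0.034, -0.0198], 0], [0, [0.0006, -0.025, -0.0146], 0], [0, [0, -0.01, -0.006], 0]])

```text
t: 10.3
eef_pos: [0.4089, 0.1388, 0.4688]
eef_rot: [1.871, 2.044, 0.606]
force: [0.7, -0.7, 0.4]
width: 0.0104
gripper_force: 61.9
```

>>> send_rows(series=[[0, [-0.02, -0.004, 0.007], 0], [0, [-0.032, -0.007, 0.011], 0], [0, [-0.032, -0.007, 0.011], 0], [0, [-0.032, -0.007, 0.011], 0], [0, [-0.032, -0.007, 0.011], 0], [0, [-0.032, -0.007, 0.011], 0], [0, [-0.032, -0.007, 0.011], 0], [0, [-0.032, -0.007, 0.011], 0], [0, [-0.032, -0.007, 0.011], 0], [0, [-0.025, -0.006, 0.009], 0], [0, [-0.01, -0.002, 0.004], 0], [0, [0, 0, 0], 0]])

```text
t: 11.3
eef_pos: [0.4386, -0.1651, 0.3205]
eef_rot: [1.878, 2.044, 0.602]
force: [-1.0, 0.8, -0.9]
width: 0.0102
gripper_force: 61.9
```

```bash
python3 plan.py
python3 - <<'E'
from h import *
b,d=camera("scene");cv2.imwrite("pics/s3.png",cv2.resize(b[60:360,120:520],(800,600)))
E
```

```text
t 11.3 p [ 0.4386 -0.1651  0.3205] y yaw 3.78 z [ 0.488  0.102 -0.867] q [-0.853  0.029  1.643  0.478  1.234 -1.044] w 0.010237398605836315 61.88702344894409 [-0.95  0.84 -0.93]
tilt 29.871147079346233 y-angle to cam y 3.52851539212018 ry in cam -0.012899508749030814 0.99810429171391 0.060178281267476125
mid [ 0.4603 -0.1606  0.2819] in lens frame -0.20061999272191136 -0.001284326789405283 0.09186962263812393
shift world [ 0.0005057   0.00133348 -0.09186962] tool [-0.0043 -0.0449  0.08  ]  tcp target [ 0.43906344 -0.16375044  0.22858807] world up in tool [ 0.0602  0.4944 -0.8671] tool of cam x [-0.0129  0.869   0.4946] cam y [ 0.9981 -0.0186  0.0587]
```

View pics/s3.png

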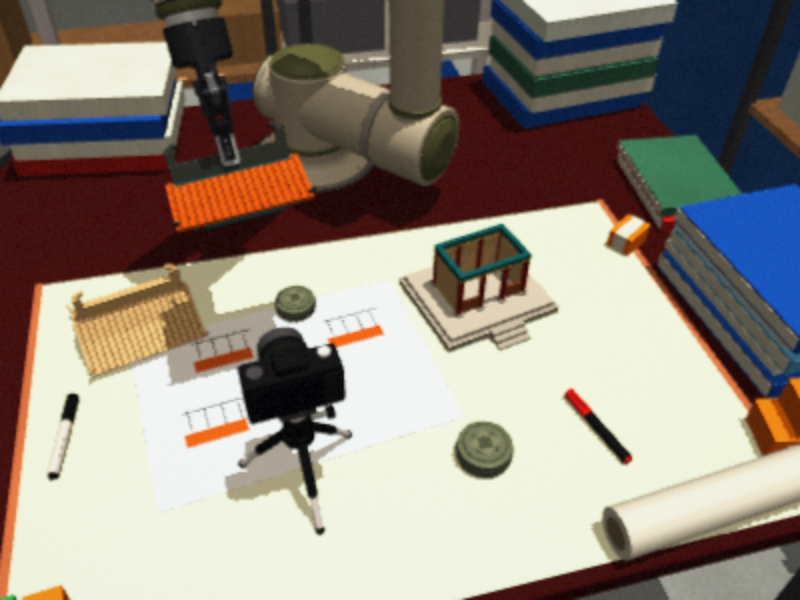

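The roof is held with its tilted orange front at (240,195), facing the camera, and nothing else has moved. I'll lower it the last 92 mm.

>>> send_rows(series=[[0, [-0.0006, -0.006, 0.011], 0], [0, [-0.0008, -0.009, 0.016], 0], [0, [-0.0008, -0.009, 0.016], 0], [0, [-0.0008, -0.009, 0.016], 0], [0, [-0.0008, -0.007, 0.012], 0], [0, [-0.0005, -0.0049, 0.009], 0], [0, [0, 0, 0], 0], [0, [0, 0, 0], 0], [0, [0, 0, 0], 0], [0, [0, 0, 0], 0], [0, [0, 0, 0], 0], [0, [0, 0, 0], 0]])

```text
t: 12.35
eef_pos: [0.4392, -0.1621, 0.2302]
eef_rot: [1.873, 2.045, 0.602]
force: [0.2, 0.9, -1.5]
width: 0.0105
gripper_force: 61.8
```

```bash
python3 plan.py
python3 - <<'E'
from h import *
for n in("top","scene"):
    b,d=camera(n);P=cloud(n,d)
    hsv=cv2.cvtColor(b,cv2.COLOR_BGR2HSV)
    m=(P[...,2]>.10)&(P[...,2]<.30)&(np.hypot(P[...,0]-.46,P[...,1]+.16)<.14)&(hsv[...,0]<16)&(hsv[...,1]>180)&(hsv[...,2]>80)&(d>0)
    q=P[m];
    if len(q)<30: print(n,len(q));continue
    c=q.mean(0);w,v=np.linalg.eigh(np.cov((q-c).T));print(n,len(q),c,"normal",v[:,0],q.min(0),q.max(0))
    m=(P[...,2]>.16)&(P[...,2]<.26)&(np.hypot(P[...,0]-.71,P[...,1]+.138)<.07)&(d>0);print(cv2.minAreaRect(P[m][:,:2].astype(np.float32)))
    m=(P[...,2]>.01)&(P[...,2]<.035)&(np.hypot(P[...,0]-.46,P[...,1]-.19)<.15);print(cv2.minAreaRect(P[m][:,:2].astype(np.float32)))
cv2.imwrite("pics/s4.png",cv2.resize(b[100:360,120:460],(784,600)))
E
```

```text
t 12.35 p [ 0.4392 -0.1621  0.2302] y yaw 4.01 z [ 0.489  0.101 -0.866] q [-0.847  0.12   1.827  0.546  0.989 -1.193] w 0.010459850145873827 61.848288774490356 [ 0.2   0.88 -1.52]
tilt 29.968629064575563 y-angle to cam y 3.4485307523686712 ry in cam -0.015931362552937353 0.9981892360699648 0.05800379885202936
mid [ 0.461  -0.1576  0.1916] in lens frame -0.19964454470011492 0.0016070650675399784 0.0016258890835042783
shift world [-0.00021404 -0.00163193 -0.00162589] tool [-0.0017 -0.0011  0.0011]  tcp target [ 0.43899382 -0.16373792  0.22855031] world up in tool [ 0.058   0.4961 -0.8663] tool of cam x [-0.0159  0.8681  0.4961] cam y [ 0.9982 -0.015   0.0583]
top 1734 [ 0.49548101 -0.15461003  0.20571264] normal [ 0.06091629 -0.05270389  0.99675047] [ 0.44524282 -0.24355917  0.19452253] [ 0.54041738 -0.07261152  0.21737772]
((0.7018334269523621, -0.1379583477973938), (0.08737675845623016, 0.11320745199918747), 4.322936534881592)
((0.4734232425689697, 0.19057592749595642), (0.19654662907123566, 0.20000816881656647), 12.124890327453613)
scene 1410 [ 0.49872144 -0.15662619  0.20442045] normal [ 0.05419848 -0.05339777  0.9971014 ] [ 0.44470327 -0.24399121  0.19540633] [ 0.54694495 -0.06823169  0.22033308]
((0.7055109143257141, -0.13706031441688538), (0.08814842998981476, 0.11315353959798813), 4.570075511932373)
((0.4734570384025574, 0.19078189134597778), (0.18917213380336761, 0.20153190195560455), 11.002242088317871)
```

View pics/s4.png

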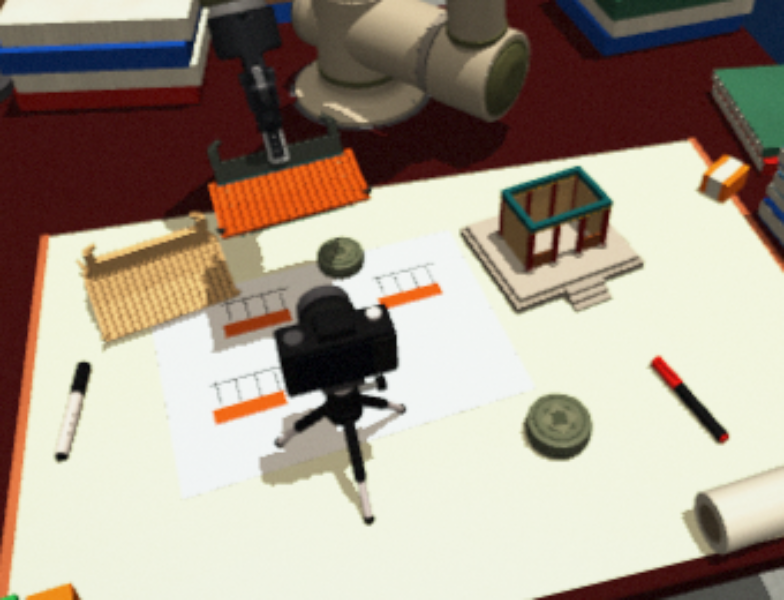

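The roof is straight ahead of the lens, about 200 mm out and within 2 mm of its axis. It is tipped 30°, square within 3.5°, and the orange slope measures as expected. I'll hand it in.

```bash
python3 -c "
from station import *
print(job_done())"
```

```text
the job is handed in; nothing more can be done
None
```

The roof was lifted straight up off the pavilion and the job handed in with the gripper alone holding it 20 cm ahead of the lens, level with it, orange front to the camera, square within about 3.5° and front eave up about 30°; nothing else appeared moved in the last pictures, and no verdict came back.

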